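Lock the culture vessel's hold-down fork

TASK

One of the two docking stations holds the culture vessel with the steel head plate: lock it in by pushing that station's black knob with the fingertips along the L-shaped slot, away from you to the corner, then sideways fully home to the closed end of the short leg. Only push the knob, do not pull it up, and leave the other station's knob, the vessel, the beaker, the jar and the tip box as they are. Finish with the hand clear.

Things in the scene. Friction and masses are not known exactly. Their poses are not given: they have to be found in the camera images.
- station_a: White docking station on a grey base, fixed to the bench. Origin at bench level under the housing's centre; +x runs from the housing to the vessel seat, away from the robot; z up. Base plate x -85..225 mm, 130 mm wide, 12 mm thick. Housing 130 x 120 mm about the origin; its flat aluminium top plate, upper face 55 mm above the bench, has an L-shaped slot 16 mm wide, dark inside, for a 12 mm pin under the knob.
- a_corner (a point): Middle of the corner of station a's slot, on the plate's upper face: at x 30, y -20 mm in the station's frame. The long leg starts 65 mm before it (x -35) and runs straight along +x to it. The pin has about 2 mm of play each side.
- a_end (a point): Middle of the closed end of the short leg of station a's slot, on the plate's upper face: 45 mm from the corner along the station's +y, to the left as seen along +x (x 30, y 25 mm). The knob must stand here to be locked.
- a_knob (a point): Centre of the top face of station a's knob: an upright black cylinder 24 mm in diameter and 44 mm tall standing over the slot pin, from 2 mm above the plate to 101 mm above the bench. It slides easily (about 2 N along, 1.5 N across, plus light rubbing on the slot's sides) and stays where it is left.
- a_slide (a joint): How far station a's knob has gone along the long leg (m): 0 at the near end, 0.065 at the corner (hard stop at about 0.067). It carries the steel hold-down fork at the front of the housing with it.
- a_cross (a joint): How far station a's knob has gone along the short leg (m): 0 in the long leg, 0.045 at the closed locked end (hard stop at about 0.047). The slot lets it grow only when the knob is at the corner.
- a_lift (a joint): How far station a's knob has been pulled up (m): 0 normally; a spring holds it down with about 2.5 N. It is not to be lifted.
- a_seat (a point): Centre of station a's round seat, on top of the base plate, 12 mm above the bench, 160 mm along the station's +x from its origin.
- station_b: White docking station on a grey base, fixed to the bench. Origin at bench level under the housing's centre; +x runs from the housing to the vessel seat, away from the robot; z up. Base plate x -85..225 mm, 130 mm wide, 12 mm thick. Housing 130 x 120 mm about the origin; its flat aluminium top plate, upper face 55 mm above the bench, has an L-shaped slot 16 mm wide, dark inside, for a 12 mm pin under the knob.
- b_corner (a point): Middle of the corner of station b's slot, on the plate's upper face: at x 30, y 20 mm in the station's frame. The long leg starts 65 mm before it (x -35) and runs straight along +x to it. The pin has about 2 mm of play each side.
- b_end (a point): Middle of the closed end of the short leg of station b's slot, on the plate's upper face: 45 mm from the corner along the station's -y, to the right as seen along +x (x 30, y -25 mm). The knob must stand here to be locked.
- b_knob (a point): Centre of the top face of station b's knob: an upright black cylinder 24 mm in diameter and 44 mm tall standing over the slot pin, from 2 mm above the plate to 101 mm above the bench. It slides easily (about 2 N along, 1.5 N across, plus light rubbing on the slot's sides) and stays where it is left.
- b_slide (a joint): How far station b's knob has gone along the long leg (m): 0 at the near end, 0.065 at the corner (hard stop at about 0.067). It carries the steel hold-down fork at the front of the housing with it.
- b_cross (a joint): How far station b's knob has gone along the short leg (m): 0 in the long leg, 0.045 at the closed locked end (hard stop at about 0.047). The slot lets it grow only when the knob is at the corner.
- b_lift (a joint): How far station b's knob has been pulled up (m): 0 normally; a spring holds it down with about 2.5 N. It is not to be lifted.
- b_seat (a point): Centre of station b's round seat, on top of the base plate, 12 mm above the bench, 160 mm along the station's +x from its origin.
- culture_vessel: Glass culture vessel standing loose on one of the two seats: origin at the centre of its underside. Steel foot flange 88 mm across and 8 mm thick, glass wall 58 mm across, steel head plate 72 mm across with small steel ports; 132 mm tall in all.
- beaker: Open glass beaker, 58 mm across the rim, 85 mm tall, without foot or head plate, standing loose on the other seat: origin at the centre of its underside.
- jar: Amber glass jar with a white cap, 48 mm across, 85 mm tall, standing loose on the bench between the stations and the robot: origin at the centre of its underside.
- tip_box: Grey box of pipette tips, 120 x 85 x 56 mm, loose on the bench to the left of the stations: origin at the centre of its underside.
Not all that is in view belongs to the job. There is more than one size of the culture_vessel; the job needs the middle-sized.

How it is judged:
By the outcome, as a careful person would: the job done as asked, in the order asked, and still so for the second after the job is handed in, with the robot touching nothing.
It also fails if it takes over 45 s, if anything falls off the work surface, if the arm or the gripper's body presses on something with over 40 N, if the wrist force passes 120 N, or if a joint passes its speed limit or range.

ROBOT

A 7-joint arm with a two-finger parallel gripper is mounted at the origin on the work surface. World frame = base frame: x ahead of the robot, y to its left, z up, the work surface at z = 0. Lengths are in m, angles in rad, forces in N, time in s.
With the tool pointing down it reaches from about 0.4 to 0.925 m from the base axis. Payload 4.1 kg.
Tool frame: the origin (TCP) lies where the fingers leave the gripper's body, on its centre line; the fingertips stand 73 mm ahead of it and the grasp point (between the pads) lies 54 mm ahead of it; z points along the fingers, y is the line along which they close (so a half turn about z gives the same grasp; the last joint's range is limited). The gripper opens to 85 mm and grips with 20 to 120 N. Pads are 22 mm wide; open, the fingers measure 114 mm over their backs; the gripper's body (76 mm by 85 mm) begins 54 mm behind the grasp point. The pads swing forward as they close: fully open they stand 13 mm farther back than shut.
Start: joints at [-1.215, 0.398, 0.045, 1.537, -0.019, 1.207, -0.051], TCP at [0.286, 0.584, 0.304] pointing down, gripper open.
Joint ranges: [-2.82, 2.82], [-0.49, 2.23], [-1.37, 1.46], [0, 2.46], [-1.36, 4.5], [0.23, 2], [-2.94, 2.94]. Speed limits (rad/s): [2.57, 2.57, 3.14, 3.14, 3.14, 3.14, 3.14].

INTERFACE

Orientations are given as a unit quaternion [w, x, y, z].
In Python, from cell import readout, optics, job gives the robot as it stands.
- The arm moves only by the shell command python3 -m pendant 'ROWS'. ROWS is text: rows parted by semicolons, each of 5 numbers parted by spaces: the opening, from -1 (shut) to 1 (fully open), so that 0 is half open, then the shift along the tool's x, y, z in mm, then the turn about the tool's z in degrees. In form: gripper dx dy dz yaw; .... A call has 1 to 5 rows; each row is the pose to reach, as a shift and turn from the pose commanded when the call began, along the tool's axes at that moment; what a row does not reach only later rows make up. A row lasts 1/8 s, in which the tool goes at most 62.5 mm and 10.7 degrees, less where a joint would pass 70% of its speed; a pose out of reach is approached as far as the arm can. A call with a gripper value outside its range is refused whole. The fingers move at their own pace and stop on an object; the grip force is fixed at half the most. Time passes only in rows, so rows that repeat a pose let the fingers close. It gives the time, the measured TCP pose, the force, the opening and the grip force at its end, in the units of the state.
- readout.state(): the state, without advancing time (a new reading comes with each control period).
- optics.get_image(name): name is "scene" or "top"; returns (picture, depth): 480x640x3 uint8, blue, green, red; 480x640 float32, m along the optical axis (not along the pixel's ray), 0 where there is no reading.
- optics.camera_model(name): a dict with "K" (3x3 intrinsics, pixels), "D" ([k1, k2, p1, p2, k3] as OpenCV has them; the pictures are not rectified), "extrinsics" (4x4, takes a point from world to camera coordinates). Camera axes: x right, y up, looking along -z (the intrinsics and any distortion apply to the point x, -y, -z); pixel columns grow to the right and rows downward; lengths in m; the calibration is good to about 2 mm. A picture is of the moment at which its call begins. camera_model takes no time and is no camera call.
- job.close_job(): hands the job in; it is judged then, once.
The state is a dict: "time": time; "joint_positions": joint angles; "joint_vel": joint speeds; "tau": joint torques, N m; "tcp_pos": TCP position; "ee_rot": TCP orientation; "force": force on the tool from outside, world axes, zero at the start; "torque": the same for the moment, N m; "opening": finger opening in m; "gripper_force": force on a finger pad.
Only numpy, scipy, OpenCV 4.12 (cv2) and the standard library are available. Lean on these libraries where they do the work, as an engineer would, in place of code of your own. Each camera call takes 0.05 s, during which the arm holds its last target. There are 200 camera calls.

## Working session

There is one attempt and no reset: what is moved stays moved. The work goes in short steps, Python scripts to look and compute and a shell command to move; the robot and the scene stay as the last step left them, time stands still between calls to the robot, and variables do not carry over. Pictures are saved under pics/ and viewed, at most 10 in all, crops included, and the job is handed in when it is done.

```bash
mkdir -p pics
cat > h.py <<'E'
import numpy as np, cv2
from cell import readout, optics, job
def shot(n):
    im,d=optics.get_image(n); np.savez(''+n+'.npz',im=im,d=d); return im,d
def load(n):
    z=np.load(''+n+'.npz'); return z['im'],z['d']
def ray(n,u,v):
    m=optics.camera_model(n);K=np.array(m['K']);D=np.array(m['D']);E=np.array(m['extrinsics'])
    p=cv2.undistortPoints(np.array([[[u,v]]],float),K,D)[0,0]
    R=E[:3,:3];t=E[:3,3];return -R.T@t, R.T@np.array([p[0],-p[1],-1.])
def atz(n,u,v,z):
    c,r=ray(n,u,v);return c+r*(z-c[2])/r[2]
def atd(n,u,v,d):
    c,r=ray(n,u,v);return c+r*d
def proj(n,P):
    m=optics.camera_model(n);K=np.array(m['K']);D=np.array(m['D']);E=np.array(m['extrinsics'])
    q=np.atleast_2d(P)@E[:3,:3].T+E[:3,3];q=q*[1,-1,-1]
    return cv2.projectPoints(q,np.zeros(3),np.zeros(3),K,D)[0][:,0]
E
python3 - <<'E'
from h import *
for n in('scene','top'):
    im,d=shot(n);cv2.imwrite(f'pics/{n}1.png',im)
    print(ray(n,320,240))
s=readout.state();print(s)
E
```

```text
(array([1.39793864, 0.14900799, 0.64301185]), array([-0.82577499, -0.04976848, -0.56181109]))
(array([0.34076428, 0.10238536, 1.29155365]), array([ 0.25241672, -0.00122173, -0.96806952]))
{'time': 0.1, 'joint_positions': array([-1.21497698,  0.3991078 ,  0.04505735,  1.53774509, -0.01870431,
        1.20687632, -0.05067562]), 'joint_vel': array([ 0.00080088, -0.00073328, -0.0004487 , -0.00338503,  0.00017214,
       -0.00020561, -0.00015787]), 'tau': array([ 3.71966336e-03, -4.76264226e+01,  1.37026135e+00, -2.54947919e+01,
        1.21201499e-02,  5.02273761e-03, -1.10048572e-05]), 'tcp_pos': array([0.28533434, 0.5835431 , 0.30297823]), 'ee_rot': array([-1.32783000e-04,  2.25398231e-01,  9.74266341e-01, -8.47072464e-04]), 'force': array([-0.58556661,  0.06426922, -0.48134587]), 'torque': array([0.02186398, 0.02178871, 0.01079391]), 'gripper_force': 0.0, 'opening': 0.08562244888488352}
```

View pics/scene1.png

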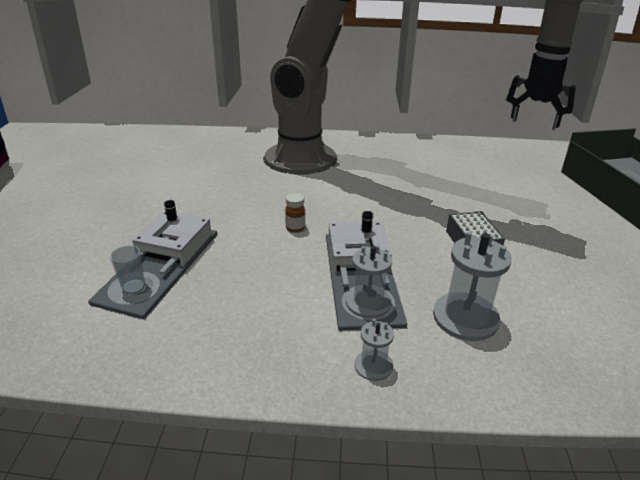

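View pics/top1.png

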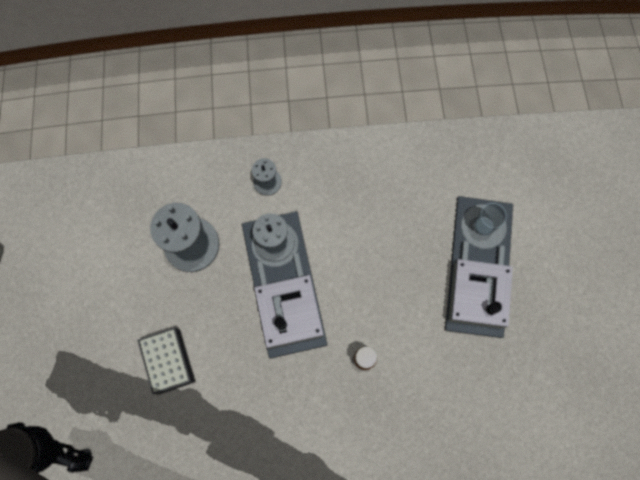

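The scene shows three vessels with steel head plates: a small one loose at top (265,175), a large one loose at (185,235), and a middle-sized one on the left station at (272,238). The right station at (485,222) holds the beaker. The middle-sized vessel is the one on a seat. Its slot's short leg runs right, so that is station b. I'll confirm this in a crop.

Run:
```python
from h import *
im,d=load('top')
cv2.imwrite('pics/crop1.png',cv2.resize(im[205:360,230:335],None,fx=3.8,fy=3.8,interpolation=cv2.INTER_CUBIC))
```

```text
(no output)
```

View pics/crop1.png

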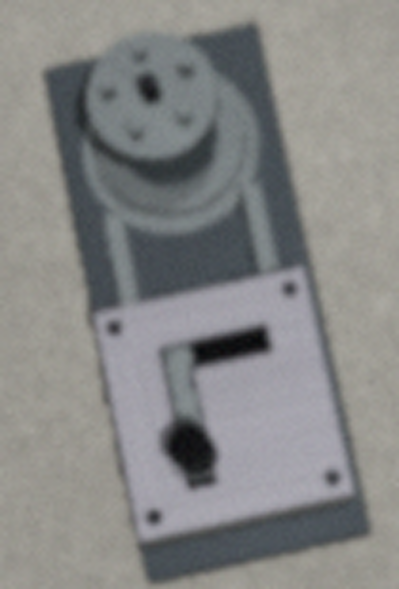

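The crop confirms the middle-sized vessel on this station. Plate corners in the crop are (95,312), (303,266), (354,495) and (142,542). The slot corner is near (180,352), its closed end near (265,340), and the knob top near (188,440).

```bash
cat >> h.py <<'E'
def full(x,y,ox=230,oy=205,f=3.8): return (x+.5)/f-.5+ox,(y+.5)/f-.5+oy
E
python3 - <<'E'
from h import *
np.set_printoptions(precision=4,suppress=True)
# front-left, front-right, back-right, back-left
W=np.array([atz('top',*full(*p),.055) for p in[(95,312),(303,266),(354,495),(142,542)]])
S=np.array([(65,60),(65,-60),(-65,-60),(-65,60)])/1000
c=W[:,:2].mean(0); A=(S.T@(W[:,:2]-c)); th=np.arctan2(A[0,1]-A[1,0],A[0,0]+A[1,1])
R=np.array([[np.cos(th),-np.sin(th)],[np.sin(th),np.cos(th)]])
print('c',c,'th',np.degrees(th)); print(W[:,:2]-(c+S@R.T))
print('plate depth z',[atd('top',270+20,u,load('top')[1][u,290])[2] for u in (310,325)])
for nm,p,z in[('corner',(180,352),.055),('sh end',(268,340),.055),('knob',(188,440),.101),('leg start edge',(203,487),.055)]:
    print(nm,R.T@(atz('top',*full(*p),z)[:2]-c))
k=c+R@[-.035,.02]
print('knob',k,'corner',c+R@[.03,.02],'end',c+R@[.03,-.025])
# scene check
im,d=load('scene')
pts=np.array([np.r_[c+R@s,.055] for s in S]+[np.r_[k,.101],np.r_[c+R@[.16,0],.012]])
o=im.copy()
for q in proj('scene',pts): cv2.circle(o,tuple(int(round(v*8)) for v in q),8,(0,0,255),-1,shift=3)
cv2.imwrite('pics/scene2.png',cv2.resize(o[190:340,310:420],None,fx=4,fy=4,interpolation=cv2.INTER_CUBIC))
from scipy.spatial.transform import Rotation as Ro
q=readout.state()['ee_rot']; M=Ro.from_quat(np.r_[q[1:],q[0]]).as_matrix();print(M)
E
```

```text
c [0.5171 0.18  ] th 7.5501997635104035
[[ 0.0004 -0.0006]
 [ 0.0002  0.0008]
 [-0.0005  0.0007]
 [-0.0002 -0.0008]]
plate depth z [np.float64(0.05740327631524478), np.float64(0.05414853093560179)]
corner [0.0329 0.0176]
sh end [ 0.0288 -0.0315]
knob [-0.0223  0.0203]
leg start edge [-0.0431  0.0204]
knob [0.4798 0.1952] corner [0.5443 0.2038] end [0.5502 0.1592]
[[-0.8984  0.4392 -0.0006]
 [ 0.4392  0.8984 -0.0016]
 [-0.0001 -0.0017 -1.    ]]
```

View pics/scene2.png

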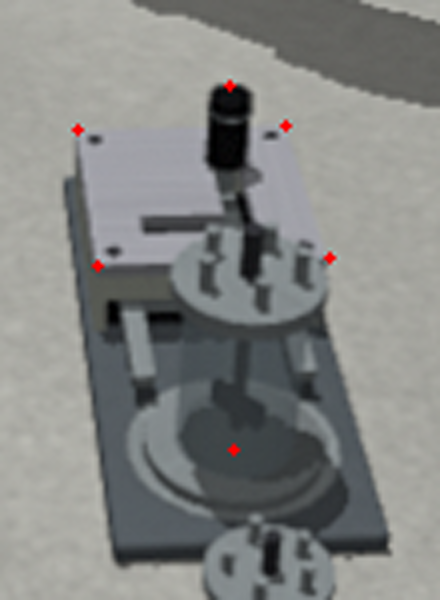

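Seen from the scene camera, the projected points sit on the plate corners and near the knob, so the station pose is good to about 2 mm. The knob looks slightly advanced already. I'll push with shut fingers, aligned to the station with a yaw of −33.6°.

```bash
python3 -m pendant '-1 -43 -40 10 -7; -1 -86 -79 20 -14; -1 -129 -118 30 -21; -1 -172 -157 40 -28; -1 -172 -157 40 -33.6'
cat >> h.py <<'E'
from scipy.spatial.transform import Rotation as Ro
C=np.array([.5171,.1800]);TH=np.radians(7.55);RS=np.array([[np.cos(TH),-np.sin(TH)],[np.sin(TH),np.cos(TH)]])
def rep(sx=None,sy=None,z=None):
    s=readout.state();q=s['ee_rot'];M=Ro.from_quat(np.r_[q[1:],q[0]]).as_matrix();p=s['tcp_pos']
    print('t',s['time'],'station mm',np.round(1e3*(RS.T@(p[:2]-C)),1),'z',round(p[2]*1e3,1),'F st',np.round(RS.T@s['force'][:2],1),round(s['force'][2],1),'op',round(s['opening'],4),
     'tool y heading vs st',round(np.degrees(np.arctan2(M[1,1],M[0,1])-TH)-90,2))
    if sx is not None: print('rows mm',np.round(M.T@(np.r_[C+RS@(np.array([sx,sy])/1e3),z/1e3]-p)*1e3,1))
E
python3 -c "
from h import *
rep(-75,20,220)"
```

```text
time: 0.72
tcp_pos: [0.3732, 0.3613, 0.2627]
ee_rot: [-0.001, -0.063, 0.998, -0.002]
force: [0.3, 0.3, 0.7]
opening: -0.0
gripper_force: 0.0
t 0.725 station mm [-118.8  198.6] z 262.7 F st [0.4 0.3] 0.7 op -0.0 tool y heading vs st -0.33
rows mm [ -44.9 -178.2   43.4]
```

```bash
python3 -m pendant '-1 -12 -45 11 0; -1 -24 -90 22 0; -1 -35 -135 33 0; -1 -45 -178 43 0; -1 -45 -178 43 0'
python3 -c "
from h import *
rep(-75,20,140)"
```

```text
time: 1.35
tcp_pos: [0.4395, 0.1926, 0.2199]
ee_rot: [-0.001, -0.062, 0.998, -0.001]
force: [-0.6, 0.0, -0.3]
opening: 0.0001
gripper_force: 0.0
t 1.35 station mm [-75.3  22.7] z 219.9 F st [-0.6  0.1] -0.3 op 0.0001 tool y heading vs st -0.42
rows mm [-0.5 -2.5 79.9]
```

```bash
python3 -m pendant '-1 0 -2 30 -0.4; -1 0 -2.5 55 -0.4; -1 0 -2.5 80 -0.4; -1 0 -2.5 80 -0.4'
python3 - <<'E'
from h import *
rep(-50,20,140)
im,d=shot('top');cv2.imwrite('pics/top2.png',cv2.resize(im[205:380,220:345],None,fx=3.4,fy=3.4,interpolation=cv2.INTER_CUBIC))
im,d=shot('scene');cv2.imwrite('pics/scene3.png',cv2.resize(im[130:340,270:450],None,fx=2.8,fy=2.8,interpolation=cv2.INTER_CUBIC))
E
```

```text
time: 1.85
tcp_pos: [0.4378, 0.1948, 0.1394]
ee_rot: [-0.002, -0.07, 0.998, -0.001]
force: [-0.3, -1.2, 0.1]
opening: -0.0006
gripper_force: 0.0
t 1.85 station mm [-76.7  25.1] z 139.4 F st [-0.4 -1.1] 0.1 op -0.0006 tool y heading vs st 0.48
rows mm [-26.6  -5.3  -0.7]
```

View pics/scene3.png

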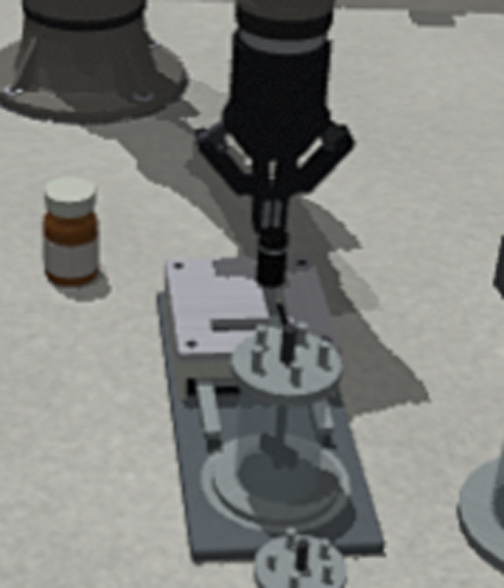

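The shut fingers stand just behind the knob, roughly in line with it, and the vessel and jar are untouched. Next I correct y and start pushing.

```bash
python3 -m pendant '-1 0 -5 0 0; -1 0 -5 0 0; -1 -8 -5 0 0; -1 -16 -5 0 0; -1 -16 -5 0 0'
python3 -c "
from h import *
rep(-20,20,140)"
```

```text
time: 2.58
tcp_pos: [0.457, 0.1918, 0.1411]
ee_rot: [0.001, -0.069, 0.998, 0.0]
force: [-0.3, 0.8, 0.3]
opening: -0.0001
gripper_force: 0.0
t 2.575 station mm [-58.   19.6] z 141.1 F st [-0.2  0.8] 0.3 op -0.0001 tool y heading vs st 0.37
rows mm [-38.    0.2   1.1]
```

```bash
python3 -m pendant '-1 -10 0 0 0; -1 -20 0 0 0; -1 -30 0 0 0; -1 -40 0 0 0; -1 -50 0 0 0'
python3 -c "
from h import *
rep(5,20,140)"
```

```text
time: 3.2
tcp_pos: [0.5059, 0.1984, 0.1407]
ee_rot: [-0.0, -0.069, 0.998, -0.0]
force: [-1.9, -0.5, 1.1]
opening: -0.0002
gripper_force: 1.3
t 3.2 station mm [-8.7 19.7] z 140.7 F st [-2.  -0.2] 1.1 op -0.0002 tool y heading vs st 0.39
rows mm [-13.7   0.2   0.7]
```

Contact is at about 2 N, as expected. I'll continue in small steps to the corner stop.

```bash
python3 -m pendant '-1 -6 0 0 0; -1 -11 0 0 0; -1 -14 0 0 0; -1 -14 0 0 0'
python3 - <<'E'
from h import *
rep(8,20,140)
im,d=shot('top')
cv2.imwrite('pics/scene4.png',cv2.resize(shot('scene')[0][150:330,320:420],None,fx=3.3,fy=3.3,interpolation=cv2.INTER_CUBIC))
E
```

```text
time: 3.7
tcp_pos: [0.5197, 0.2005, 0.141]
ee_rot: [0.0, -0.069, 0.998, 0.0]
force: [-1.2, -1.0, -0.1]
opening: 0.0001
gripper_force: 0.5
t 3.7 station mm [ 5.3 20. ] z 141.0 F st [-1.3 -0.8] -0.1 op 0.0001 tool y heading vs st 0.39
rows mm [-2.7 -0.   1. ]
```

View pics/scene4.png

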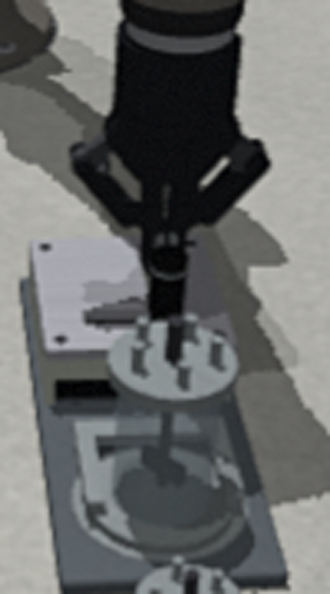

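The knob is close to the corner and the fork reaches over the foot flange. I'll creep forward until the stop is felt.

```bash
python3 -m pendant '-1 -1.5 0 0 0; -1 -1.5 0 0 0'; python3 -c "
from h import *
rep()"; python3 -m pendant '-1 -1.5 0 0 0; -1 -1.5 0 0 0';python3 -c "
from h import *
rep()"
```

```text
time: 4.05
tcp_pos: [0.5209, 0.2009, 0.1411]
ee_rot: [0.0, -0.069, 0.998, 0.0]
force: [-1.6, 0.2, 1.3]
opening: 0.0001
gripper_force: 0.9
t 4.05 station mm [ 6.5 20.2] z 141.1 F st [-1.5  0.4] 1.3 op 0.0001 tool y heading vs st 0.41
time: 4.3
tcp_pos: [0.5225, 0.2011, 0.1411]
ee_rot: [0.0, -0.069, 0.998, 0.0]
force: [-1.8, -0.0, 1.2]
opening: 0.0002
gripper_force: 0.8
t 4.3 station mm [ 8.1 20.2] z 141.1 F st [-1.8  0.2] 1.2 op 0.0002 tool y heading vs st 0.4
```

```bash
for i in 1; do python3 -m pendant '-1 -1.5 0 0 0; -1 -1.5 0 0 0'; done; python3 -c "
from h import *
rep()"; python3 -m pendant '-1 -1.5 0 0 0; -1 -1.5 0 0 0';python3 -c "
from h import *
rep()"
```

```text
time: 4.55
tcp_pos: [0.5234, 0.2012, 0.1409]
ee_rot: [-0.0, -0.069, 0.998, 0.0]
force: [-4.1, 0.4, 2.6]
opening: -0.0005
gripper_force: 1.7
t 4.55 station mm [ 9.1 20.2] z 140.9 F st [-4.   0.9] 2.6 op -0.0005 tool y heading vs st 0.4
time: 4.8
tcp_pos: [0.5238, 0.2013, 0.1407]
ee_rot: [-0.002, -0.069, 0.998, -0.0]
force: [-6.2, -1.1, 3.9]
opening: 0.0003
gripper_force: 3.2
t 4.8 station mm [ 9.4 20.2] z 140.7 F st [-6.3 -0.3] 3.9 op 0.0003 tool y heading vs st 0.42
```

The corner stop is felt: force rises to 6 N at TCP x = 9.4. Now I back off and go round to the knob's left side.

```bash
python3 -m pendant '-1 28 0 0 -0.4; -1 28 24 0 0.4; -1 28 48 0 0.4; -1 5 48 0 0.4; -1 -17 48 0 0.4'; python3 -m pendant '-1 0 0 0 0'
python3 -c "
from h import *
rep(31,60,140)"
```

```text
time: 5.42
tcp_pos: [0.5371, 0.2521, 0.1413]
ee_rot: [0.002, -0.066, 0.998, 0.0]
force: [0.2, 0.6, -0.1]
opening: -0.0005
gripper_force: 0.0
time: 5.55
tcp_pos: [0.5379, 0.2513, 0.1413]
ee_rot: [0.002, -0.065, 0.998, 0.0]
force: [-0.0, 0.4, 0.8]
opening: 0.0001
gripper_force: 0.0
t 5.55 station mm [30.  67.9] z 141.3 F st [0.  0.4] 0.8 op 0.0001 tool y heading vs st -0.07
rows mm [-1.  -7.9  1.3]
```

```bash
python3 -m pendant '-1 -1 -8 0 0; -1 -1 -16 0 0; -1 -1 -23 0 0; -1 -1 -30 0 0; -1 -1 -36 0 0'
python3 -c "
from h import *
rep(31,5,140)"
```

```text
time: 6.18
tcp_pos: [0.5407, 0.2161, 0.1409]
ee_rot: [-0.0, -0.066, 0.998, 0.001]
force: [-1.9, 3.5, -1.0]
opening: 0.0001
gripper_force: 1.6
t 6.175 station mm [28.2 32.6] z 140.9 F st [-1.4  3.7] -1.0 op 0.0001 tool y heading vs st 0.04
rows mm [ -2.8 -27.6   0.9]
```

```bash
python3 -m pendant '-1 -2 -6 0 0; -1 -2 -12 0 0; -1 -2 -18 0 0; -1 -2 -24 0 0; -1 -2 -24 0 0'
python3 - <<'E'
from h import *
rep(31,0,140)
cv2.imwrite('pics/scene5.png',cv2.resize(shot('scene')[0][150:330,310:420],None,fx=3.3,fy=3.3,interpolation=cv2.INTER_CUBIC))
E
```

```text
time: 6.8
tcp_pos: [0.5468, 0.1907, 0.1409]
ee_rot: [0.0, -0.065, 0.998, -0.001]
force: [0.2, 1.1, 0.9]
opening: 0.0001
gripper_force: 0.3
t 6.8 station mm [30.8  6.8] z 140.9 F st [0.4 1.1] 0.9 op 0.0001 tool y heading vs st -0.07
rows mm [-0.2 -6.8  0.9]
```

View pics/scene5.png

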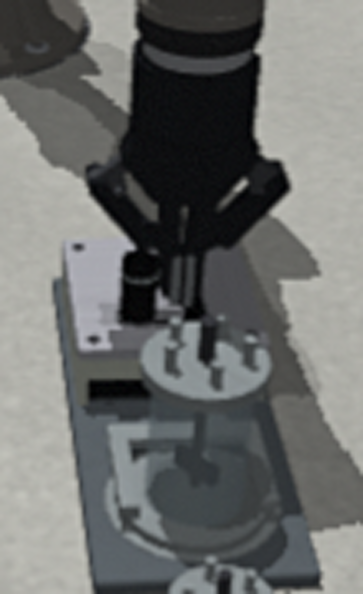

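The knob (crop 138,285) has moved along the short leg, with the fingers just to its left. I'll creep to the end stop.

```bash
python3 -m pendant '-1 0 -3 0 0; -1 0 -5 0 0; -1 0 -5 0 0'; python3 -c "
from h import *
rep()"; python3 -m pendant '-1 0 -2 0 0; -1 0 -2 0 0';python3 -c "
from h import *
rep()"
```

```text
time: 7.22
tcp_pos: [0.5475, 0.1869, 0.1411]
ee_rot: [0.001, -0.066, 0.998, 0.0]
force: [0.1, 2.5, -0.0]
opening: -0.0
gripper_force: 0.8
t 7.225 station mm [31.1  2.9] z 141.1 F st [0.4 2.5] -0.0 op -0.0 tool y heading vs st -0.01
time: 7.48
tcp_pos: [0.5476, 0.1849, 0.1411]
ee_rot: [0.0, -0.066, 0.998, -0.0]
force: [0.2, 1.6, 0.1]
opening: -0.0001
gripper_force: 0.7
t 7.475 station mm [30.9  0.8] z 141.1 F st [0.5 1.6] 0.1 op -0.0001 tool y heading vs st -0.02
```

```bash
python3 -m pendant '-1 0 -2 0 0; -1 0 -2 0 0'; python3 -c "
from h import *
rep()"
```

```text
time: 7.72
tcp_pos: [0.5477, 0.1834, 0.1411]
ee_rot: [0.0, -0.066, 0.998, 0.0]
force: [0.8, 3.0, -0.2]
opening: -0.0003
gripper_force: 1.3
t 7.725 station mm [30.8 -0.6] z 141.1 F st [1.2 2.9] -0.2 op -0.0003 tool y heading vs st 0.0
```

```bash
python3 -m pendant '-1 0 -2 0 0; -1 0 -2 0 0'; python3 -c "
from h import *
rep()"; python3 -m pendant '-1 0 -1.5 0 0; -1 0 -1.5 0 0';python3 -c "
from h import *
rep()"
```

```text
time: 7.98
tcp_pos: [0.5478, 0.183, 0.1411]
ee_rot: [0.0, -0.066, 0.998, 0.001]
force: [0.7, 5.6, 0.3]
opening: 0.0
gripper_force: 2.8
t 7.975 station mm [30.8 -1. ] z 141.1 F st [1.5 5.5] 0.3 op 0.0 tool y heading vs st 0.06
time: 8.22
tcp_pos: [0.5478, 0.1828, 0.1412]
ee_rot: [0.001, -0.067, 0.998, 0.002]
force: [1.3, 8.4, -1.0]
opening: -0.0
gripper_force: 3.8
t 8.225 station mm [30.8 -1.2] z 141.2 F st [2.4 8.2] -1.0 op -0.0 tool y heading vs st 0.11
```

Hard stop at the closed end: TCP −1.2 puts the knob at about y −27. I'll retract sideways, lift up and move away, then check.

```bash
python3 -m pendant '-1 0 15 0 0; -1 0 30 0 0; -1 0 30 -60 0; -1 0 30 -110 0; -1 30 60 -140 0'; python3 -m pendant '-1 60 20 -20 0; -1 110 60 -20 0; -1 140 110 -20 0; -1 140 150 -20 0; -1 140 150 -20 0'
python3 - <<'E'
from h import *
rep()
a=shot('top')[0][190:365,225:350];b=shot('scene')[0][170:350,80:520]
cv2.imwrite('pics/fin_s.png',cv2.resize(b,None,fx=1.8,fy=1.8,interpolation=cv2.INTER_CUBIC));cv2.imwrite('pics/fin_t.png',cv2.resize(a,None,fx=3.4,fy=3.4,interpolation=cv2.INTER_CUBIC))
E
```

```text
time: 8.85
tcp_pos: [0.5128, 0.2332, 0.2838]
ee_rot: [0.002, -0.063, 0.998, -0.0]
force: [-0.1, 1.9, 0.4]
opening: -0.0001
gripper_force: 0.0
time: 9.48
tcp_pos: [0.3497, 0.3688, 0.3008]
ee_rot: [-0.0, -0.069, 0.998, 0.0]
force: [-0.1, -0.7, -1.1]
opening: -0.0
gripper_force: 0.0
t 9.475 station mm [-141.1  209.1] z 300.8 F st [-0.2 -0.6] -1.1 op -0.0 tool y heading vs st 0.37
```

View pics/fin_t.png

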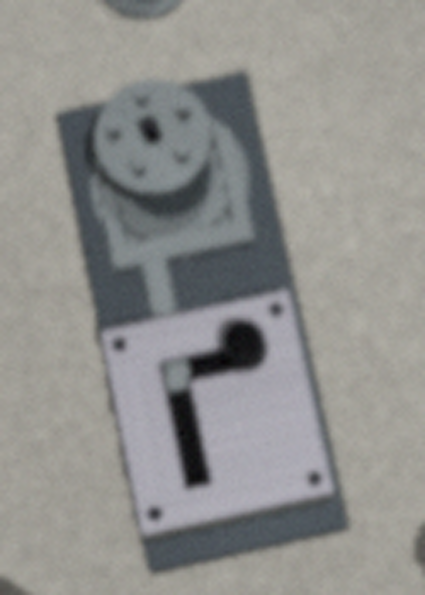

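View pics/fin_s.png

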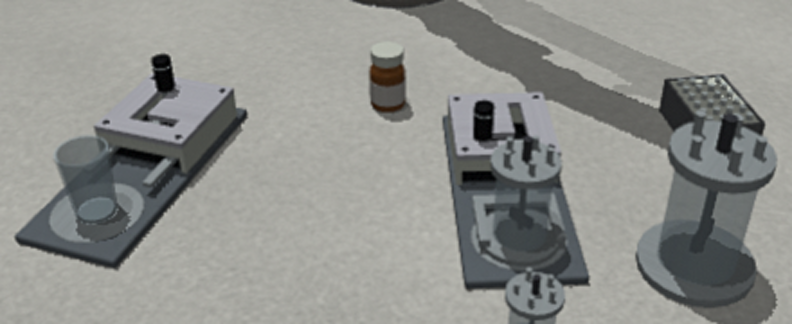

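The knob is at the closed end (crop 243,343) and the fork is over the flange. Everything else is in place and the hand is clear.

```bash
python3 -c "
from cell import job
print(job.close_job())"
```

```text
the job is handed in; nothing more can be done
None
```

Station b, which holds the middle-sized culture vessel, is locked: I pushed its knob to the corner and then fully home to the closed end, left the other items as they were, finished with the hand clear, and handed the job in at about 9.6 s.

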